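# Free the sample slide and hold it flush on the tilted scan stage

## Task

Take the orange driver from its stand and use it to turn the slotted brass screw on the blue nest clockwise, about a quarter turn, until its red tab is swung right off the green sample slide; then put the driver back in its stand and let go of it. Pick the slide up by its black rib, tilt it to match the slope of the white stage face, and press it flush, centred and squared up in the blue outline, with a light but definite push (roughly 10 N). Finish while still gripping the slide and holding it pressed there, and leave the mug, mouse, tape roll and marker where they are.

Things in the scene. Friction and masses are not known exactly. Their poses are not given: they have to be found in the camera images.
- driver: Driver, 116 mm tall, upright in its wooden stand. Origin: middle of the blade's lower edge; z up through the handle. Steel blade 18 mm wide (x), 4 mm thick (y; 3 mm in the last 6 mm), 40 mm long; guard disc of radius 18 mm from 40 to 46 mm above the origin; orange square handle 26 x 26 mm, faces square to x and y, from 46 to 116 mm. About 110 g.
- driver_stand: Fixed wooden block 64 x 64 x 46 mm with a square hole in its top; origin at the centre of its underside, on the table; z up.
- stand_hole (a point): Centre of the mouth of the stand's hole, 46 mm above the table. The hole is 25 mm square and 42 mm deep. Stowed, the driver's guard rests on the block: its origin is 40 mm below this point. Any yaw of the driver fits.
- nest: Fixed blue plate 170 (x) x 90 (y) x 8 mm that holds the slide; origin at the centre of its underside, on the table; z up. The slide lies flat on it, centred about 25 mm toward -x from the origin, between aluminium fences 5 mm high with 2 to 4 mm of play; the slotted screw is 37 mm toward +x from the origin.
- turn_screw (a joint): Angle of the captive slotted screw, rad. Starts at 0 to 0.2 (red tab over the slide's end, trapping it), grows clockwise seen from above, stop at 1.65. From 1.15 on the tab is clear of the slide. Light friction (0.08 N m); it stays where it is left. The tab is 14 mm wide, lies along the slot and reaches 32 mm from the screw's axis.
- screw_slot (a point): On the screw's axis at the floor of its slot, 22 mm above the table. x axis along the slot (pointing away from the tab), z up. The slot is 7.5 mm wide, 10 mm deep and open at both ends; the brass head is about 25 mm across and its top is 32 mm above the table.
- slide: Green sample slide: flat plate 80 (x) x 60 (y) x 6 mm, about 110 g, with a black grip rib 46 mm long (x), 14 mm thick (y), on its middle, from 6 to 34 mm above the underside. Origin: centre of the underside, the face to be pressed on the stage; z up through the rib. In the nest its underside is 8 mm above the table. Either way round is right.
- stage: Fixed tilting stage; origin at the centre of its underside, on the table; z up. Steel base 130 (x) x 148 (y) x 10 mm; grey uprights, 12 mm thick, 44 mm wide, with rounded tops 79 mm above the table, stand at y = +64 and -64 mm and carry the white face on an axle along y, 60 mm above the table.
- platen_face (a point): Centre of the white face, 110 (x) x 104 (y) mm, on its surface; z is its outward normal. It is sloped 0.2 to 0.5 rad (11 to 29 deg) about the stage's y axis, the normal leaning toward the stage's +x (away from the robot). The point is 10 mm from the axle. The axle is stiff (4 N m): pressing does not change the slope. Thin blue outline on the face: 84 (x) x 64 (y) mm.
- mug: Pink mug, bystander, 80 mm wide, 92 mm high; origin at the centre of its underside.
- mouse: White computer mouse, bystander, 100 x 58 x 31 mm; origin at the centre of its underside.
- tape_roll: Yellow tape roll lying flat, bystander, 84 mm across, 20 mm high; origin at the centre of its underside.
- marker: Blue marker with a black cap lying down, bystander, 127 mm long, 15 mm thick; origin on its underside near the middle.
Mind the look-alikes: they are no part of the job. There is more than one size of the driver; the job needs the larger. Several things have the shape of the slide; the one meant has the colours described above.

How it is judged:
On the way, in this order (a step that is already met when the one before it is completed fails the run):
1. the driver's blade is in the screw's slot while the tab still traps the slide (distance between driver and screw_slot below 0.009 m and value of joint turn_screw below 0.7 rad), for 0.1 s.
2. with the driver in its slot, the screw is turned until the tab is clear (distance between driver and screw_slot below 0.012 m and value of joint turn_screw above 1.15 rad), for 0.1 s.
3. the driver is back upright in its stand and let go (horizontal distance between driver and stand_hole below 0.012 m and z of driver in the frame of stand_hole below -0.034 m and angle between driver's own z axis and vertical below 0.12 rad and contact force between the fingers and driver below 0.1 N), for 0.2 s.
4. the slide is lifted out of the nest (height (world z) of slide above 0.04 m and contact force between the fingers and slide above 2 N and contact force between slide and nest below 0.1 N), for 0.1 s.
At the end, for the whole second after the job is handed in: Gripped slide at rest, pressed on the face with 2 to 35 N, underside down, within 0.05 rad of its slope, 3 mm of its surface, 12 mm of centre along each side and 0.2 rad of square; driver upright in its stand (within 12 mm), untouched; screw at 1.15 rad or more (all of step 3 and angle between the z axis of slide and the z axis of platen_face, either way round below 0.05 rad and angle between slide's own z axis and vertical below 1 rad and angle between the x axis of slide and the x axis of platen_face, either way round below 0.2 rad and x of slide in the frame of platen_face between -0.012 and 0.012 m and y of slide in the frame of platen_face between -0.012 and 0.012 m and z of slide in the frame of platen_face between -0.003 and 0.003 m and contact force between slide and stage between 2 and 35 N and contact force between the fingers and slide above 4 N and linear speed of slide below 0.02 m/s and value of joint turn_screw above 1.15 rad); the arm keeps its last pose, push and grip.
It fails at once if the mug is moved by more than 30 mm (distance of mug from where it was at the start of the episode above 0.03 m).
It fails at once if the mouse is moved by more than 30 mm (distance of mouse from where it was at the start of the episode above 0.03 m).
It fails at once if the tape roll is moved by more than 30 mm (distance of tape_roll from where it was at the start of the episode above 0.03 m).
It fails at once if the marker is moved by more than 30 mm (distance of marker from where it was at the start of the episode above 0.03 m).
It also fails if it takes over 69 s, if anything falls off the work surface, if the arm or the gripper's body presses on something with over 40 N, if the wrist force passes 120 N, or if a joint passes its speed limit or range.

## Robot

A 6-joint arm with a two-finger parallel gripper is mounted at the origin on the work surface. World frame = base frame: x ahead of the robot, y to its left, z up, the work surface at z = 0. Lengths are in m, angles in rad, forces in N, time in s.
With the tool pointing down it reaches from about 0.3 to 0.95 m from the base axis. Payload 3.1 kg.
Tool frame: the origin (TCP) lies on the centre line of the jaws, within the pads' length; the fingertips stand 22 mm ahead of it and the grasp point (between the pads) lies 3 mm ahead of it (bot.tip_extent is the distance from the TCP to the fingertips, in m); z points along the fingers, y is the line along which they close (so a half turn about z gives the same grasp; the last joint's range is limited). The gripper opens to 85 mm and grips with 20 to 120 N. Pads are 22 mm wide; open, the fingers measure 114 mm over their backs; the gripper's body (76 mm by 85 mm) begins 54 mm behind the grasp point. The pads swing forward as they close: fully open they stand 13 mm farther back than shut.
Start: joints at [-1.413, 0.308, 1.634, -0, 1.2, -0.07], TCP at [0.141, -0.609, 0.253] pointing down, gripper open.
Joint ranges: [-3.06, 3.06], [-0.79, 1.96], [0.05, 2.63], [-1.19, 4.34], [0.05, 2.64], [-2.94, 2.94]. Speed limits (rad/s): [2.79, 2.79, 3.14, 3.14, 3.14, 3.14].

## Interface

Orientations are given as [roll, pitch, yaw] about the fixed x, y, z axes, in that order (R = Rz(yaw) Ry(pitch) Rx(roll)).
In Python, from station import bot, camera, camera_model, ticket gives the robot as it stands.
- The arm moves only by the tool play_rows, never from a script. Its argument "commands" is a list that holds one entry, the list of rows, each a list of 7 numbers: the turn, a rotation vector about the world's x, y, z each as a share of 360 degrees, from -1 to 1, then the shift along the world's x, y, z each as a share of 0.6 m, from -1 to 1, then the finger opening in mm, from 0 to 85.4. A call has 1 to 20 rows; each row shifts and turns the commanded pose from where the row before left it; what a row does not reach is not made up. A row lasts 1/8 s, in which the tool goes at most 62.5 mm and 10.7 degrees, less where a joint would pass 70% of its speed; a pose out of reach is approached as far as the arm can. A call with a number of a shift or a turn outside -1 to 1 is refused whole. A call with a gripper value outside its range is refused whole. The fingers move at their own pace and stop on an object; "force" is the grip in N (left out, the last holds). Time passes only in rows, so rows that do not move let the fingers close. It gives the time, the measured TCP pose, the force, the opening and the grip force at its end, in the units of the state.
- bot.get_state(): the state, without advancing time (a new reading comes with each control period).
- camera(name): name is "scene" or "top"; returns the picture (384x512x3 uint8, red, green, blue); there is no depth.
- camera_model(name): a dict with "K" (3x3 intrinsics, pixels), "R" (3x3) and "t" (3): a world point X has camera coordinates R X + t. Camera axes: x right, y down, z forward; pixel columns grow to the right and rows downward; lengths in m; the calibration is good to about 2 mm. A picture is of the moment at which its call begins. camera_model takes no time and is no camera call.
- ticket.close_job(): hands the job in; it is judged then, once.
The state is a dict: "time_s": time; "joint_pos": joint angles; "dq": joint speeds; "tau": joint torques, N m; "eef_pos": TCP position; "tcp_rot": TCP orientation; "wrist_force": force on the tool from outside, world axes, zero at the start; "moment": the same for the moment, N m; "grip_width": finger opening in m; "finger_force": force on a finger pad.
Only numpy, scipy, OpenCV 4.12 (cv2) and the standard library are available. Lean on these libraries where they do the work, as an engineer would, in place of code of your own. Each camera call takes 0.05 s, during which the arm holds its last target. There are 200 camera calls.

## Working session

There is one attempt and no reset: what is moved stays moved. The work goes in short steps, Python scripts to look and compute and a tool call to move; the robot and the scene stay as the last step left them, time stands still between calls to the robot, and variables do not carry over. Pictures are saved under pics/ and viewed, at most 10 in all, crops included, and the job is handed in when it is done.

Besides the shell and the picture viewer there is one more tool, called after "Request:" as name(argument=value, ...), one argument or row to a line, values as JSON. play_rows: Moves the arm, as the interface text tells. Its arguments: {"type":"object","properties":{"commands":{"type":"array","items":{"type":"array","items":{"type":"array","items":{"type":"number"}}}},"force":{"type":"number"}},"required":["commands"]}

```bash
mkdir -p pics; ls
cat > h.py <<'E'
import numpy as np, cv2
from station import bot, camera, camera_model, ticket
E
python3 - <<'E'
from h import *
s=bot.get_state(); print(s)
for n in ("scene","top"):
    im=camera(n); np.save(f"pics/{n}0.npy",im)
    cv2.imwrite(f"pics/{n}0.png",cv2.resize(im[:,:,::-1],(800,600),interpolation=cv2.INTER_CUBIC))
    m=camera_model(n); print(n,m, -np.array(m["R"]).T@np.array(m["t"]))
E
```

```text
pics
{'time_s': 0.0, 'joint_pos': array([-1.41267217e+00,  3.08979121e-01,  1.63519409e+00,  1.38471838e-05,
        1.19969129e+00, -6.96787510e-02]), 'dq': array([ 1.70071969e-03,  9.30811279e-04,  1.25390965e-03, -1.07383301e-03,
        1.84139237e-03,  4.64333304e-05]), 'tau': array([ 8.02991167e-06, -4.15252090e+01, -2.76665479e+01, -2.95661573e-05,
        1.01307384e-02,  7.27643013e-07]), 'eef_pos': array([ 0.14101711, -0.60809315,  0.25205954]), 'tcp_rot': array([-3.13932722e+00, -1.71033112e-04,  2.27797681e-01]), 'wrist_force': array([ 0.0433667 , -0.20836492, -0.19128202]), 'moment': array([-0.01706845,  0.0104643 , -0.02178838]), 'finger_force': 0.0, 'grip_width': 0.08542801640985055}
scene {'K': array([[354.18340542,   0.        , 256.44685046],
       [  0.        , 354.18340542, 191.94880408],
       [  0.        ,   0.        ,   1.        ]]), 'R': array([[-0.63582646,  0.77174126, -0.01183853],
       [ 0.59324808,  0.47884164, -0.64712239],
       [-0.49374227, -0.41848072, -0.76229421]]), 't': array([ 0.40380294, -0.28103518,  1.09682956])} [0.96502329 0.28194198 0.65902309]
top {'K': array([[423.19614613,   0.        , 251.28217615],
       [  0.        , 423.19614613, 190.29350919],
       [  0.        ,   0.        ,   1.        ]]), 'R': array([[ 0.01312655, -0.99986475, -0.00990864],
       [-0.98909378, -0.01153001, -0.14683512],
       [ 0.14670101,  0.01172801, -0.98911135]]), 't': array([-0.04315457,  0.56848653,  0.85194179])} [ 0.43787224 -0.04658566  0.92571148]
```

View pics/scene0.png

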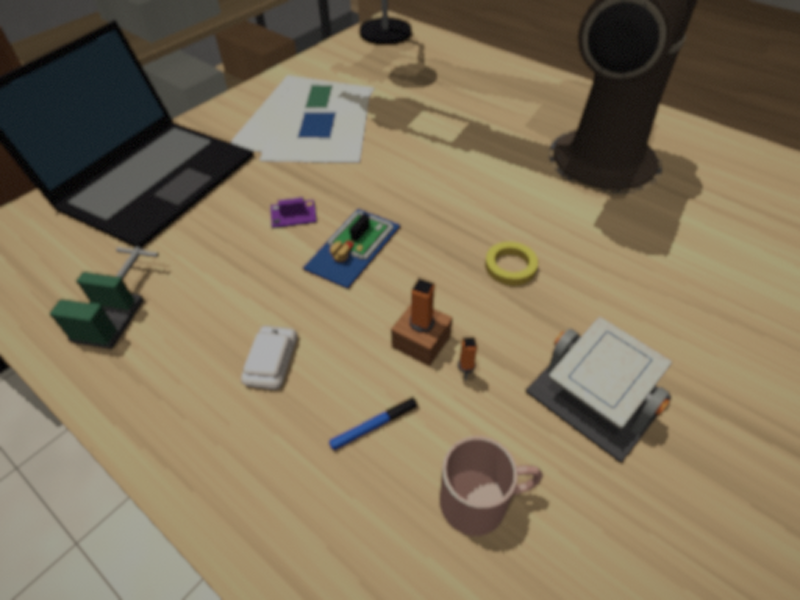

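View pics/top0.png

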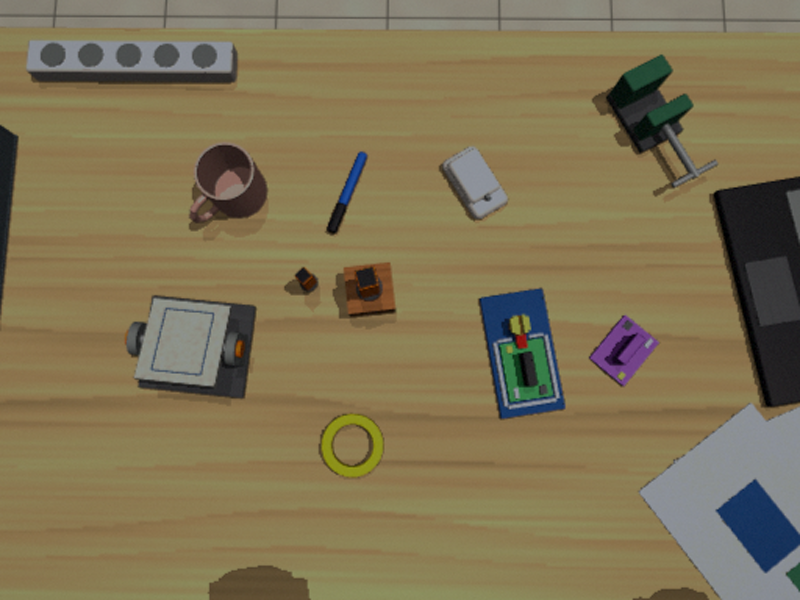

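The top view shows the stage at (185,345), stand at (370,288), and nest at (522,352) with the screw at (519,325), all in the 800x600 display. The look-alikes are a small driver at (306,280) and a purple slide. I'll enlarge these.

Run:
```python
import numpy as np, cv2
def comp(name,boxes,out):
    im=np.load(f"pics/{name}0.npy")[:,:,::-1]
    tiles=[]
    for (u,v,w,h,k) in boxes:
        t=cv2.resize(im[v:v+h,u:u+w],None,fx=k,fy=k,interpolation=cv2.INTER_CUBIC)
        for i in range(0,w,10): cv2.line(t,(i*k,0),(i*k,5 if i%50 else 12),(255,255,255),1); cv2.putText(t,str(u+i),(i*k,18),0,.33,(255,255,255),1) if i%20==0 else 0
        for j in range(0,h,10): cv2.line(t,(0,j*k),(5,j*k),(255,255,255),1); cv2.putText(t,str(v+j),(7,j*k+4),0,.33,(255,255,255),1) if j%20==0 else 0
        tiles.append(t)
    H=max(t.shape[0] for t in tiles)
    o=np.hstack([cv2.copyMakeBorder(t,0,H-t.shape[0],0,3,cv2.BORDER_CONSTANT) for t in tiles]);print(o.shape)
    cv2.imwrite(out,o)
# tiles
comp("top",[(300,180,66,92,6),(214,162,66,60,6)],"pics/t1.png")
comp("scene",[(190,130,70,56,6),(245,175,50,58,7)],"pics/s1.png")
comp("top",[(75,185,95,75,8)],"pics/t2.png")
comp("scene",[(330,195,105,100,6)],"pics/s2.png")
```

```text
(552, 798, 3)
(406, 776, 3)
(600, 763, 3)
(600, 633, 3)
```

View pics/t1.png

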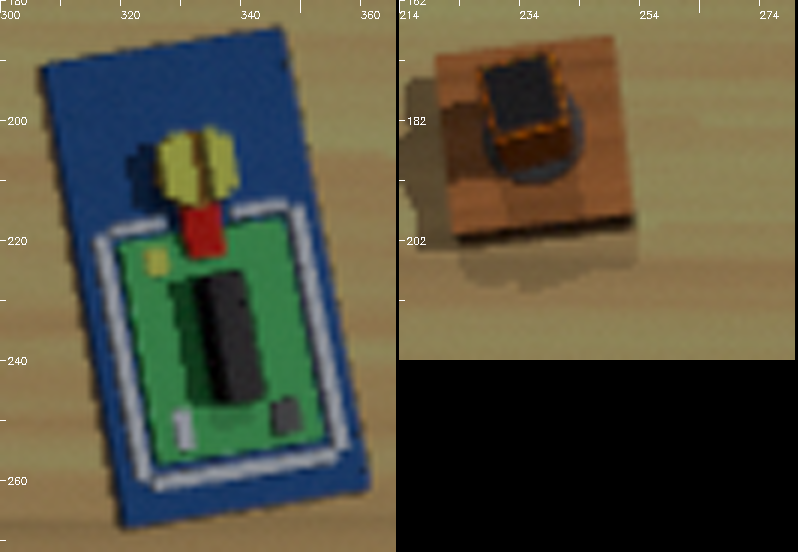

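View pics/s1.png

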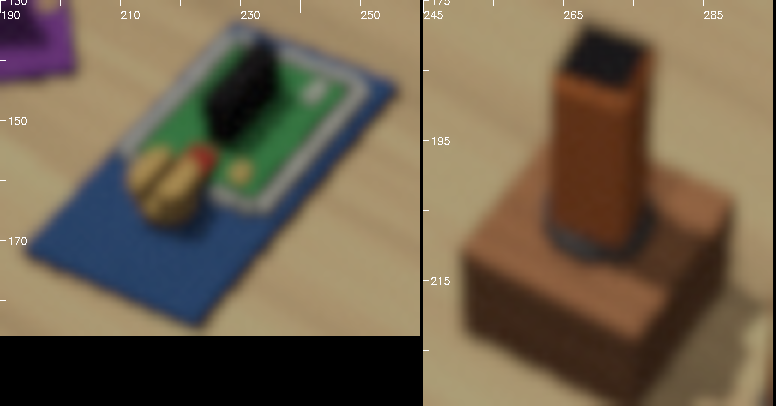

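View pics/t2.png

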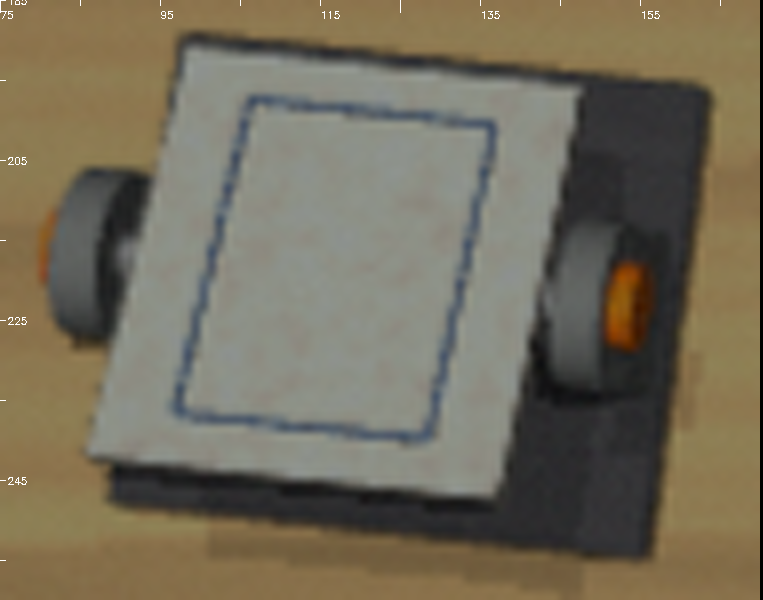

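View pics/s2.png

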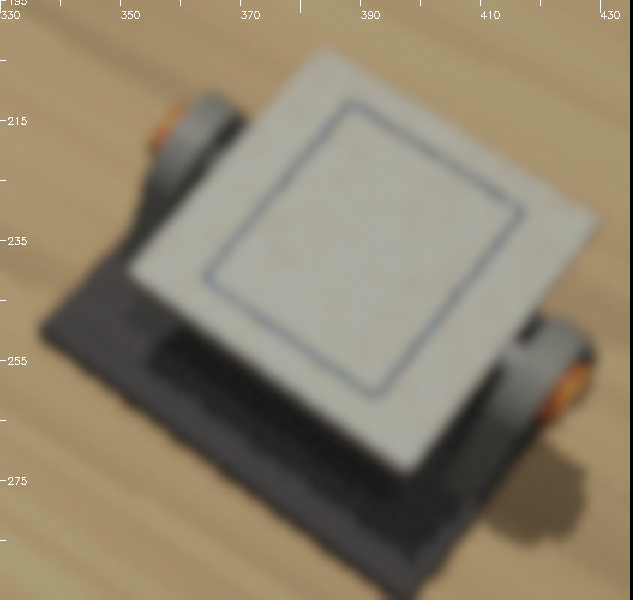

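The crops show the platen outline corners, the nest corners and slotted head (top, tile 1), the handle top, and the stand corners. The tab lies almost along the nest axis. Next I'll triangulate these and fit the known shapes.

```bash
cat >> h.py <<'E'
from scipy.optimize import least_squares
CM={n:camera_model(n) for n in("scene","top")}
def proj(n,X):
    m=CM[n]; c=np.atleast_2d(X)@m["R"].T+m["t"]; p=c@m["K"].T; return p[:,:2]/p[:,2:]
def tile(pts,u0,v0,k): return np.array([u0,v0])+(np.array(pts,float)+.5)/k-.5
def tri(a,b): # top, scene px
    return np.array([least_squares(lambda X:np.r_[(proj("top",X)-p).ravel(),(proj("scene",X)-q).ravel()],[.5,0,.05]).x for p,q in zip(a,b)])
def Rz(a): c,s=np.cos(a),np.sin(a); return np.array([[c,-s,0],[s,c,0],[0,0,1]])
def Ry(a): c,s=np.cos(a),np.sin(a); return np.array([[c,0,s],[0,1,0],[-s,0,c]])
E
cat > m.py <<'E'
from h import *
np.set_printoptions(precision=4,suppress=True)
def fit(f,obs,x0,sd=None):
    r=lambda p:np.concatenate([(proj(n,f(p)[i])-o).ravel() for n,i,o in obs])
    s=least_squares(r,x0,loss="soft_l1"); print(" fit",s.x,"rms px",np.sqrt(np.mean(r(s.x)**2))); return s.x
sq=lambda a,b:np.array([[a,b,0],[a,-b,0],[-a,-b,0],[-a,b,0]])/2
# stage order ++,+-,--,-+
tO=tile([(250,99),(492,124),(430,438),(180,412)],75,185,8); tP=tile([(185,45),(583,88),(497,497),(90,458)],75,185,8)
sO=tile([(376,396),(207,277),(354,102),(522,212)],330,195,6); sP=tile([(408,473),(130,270),(325,47),(598,217)],330,195,6)
T=tri(np.r_[tO,tP],np.r_[sO,sP]); print("stage tri\n",T, T[:4].mean(0),T[4:].mean(0))
print("edges",[np.linalg.norm(T[i]-T[(i+1)%4]) for i in range(4)],[np.linalg.norm(T[4+i]-T[4+(i+1)%4]) for i in range(4)])
q=T; c=q.mean(0); n=np.linalg.svd(q-c)[2][2]; n*=np.sign(n[2]); print("normal",n,"tilt",np.arccos(n[2]),"dir",np.arctan2(n[1],n[0]))
loc=np.r_[sq(.084,.064),sq(.110,.104)]
f=lambda p:(loc+[0,0,.01])@(Rz(p[2])@Ry(p[3])).T+[p[0],p[1],.06]
p=fit(f,[("top",range(8),np.r_[tO,tP]),("scene",range(8),np.r_[sO,sP])],[.5,.3,0,.3]); 
print("platen centre",f(p).mean(0))
g=lambda p:loc@(Rz(p[3])@Ry(p[4])).T+p[:3]
fit(g,[("top",range(8),np.r_[tO,tP]),("scene",range(8),np.r_[sO,sP])],[.5,.3,.07,0,.3])
# nest
tN=tile([(38,65),(284,26),(371,490),(121,529)],300,180,6); sN=tile([(200,326),(22,252),(232,22),(398,90)],190,130,6)
T=tri(tN,sN); print("nest tri\n",T)
f=lambda p:(sq(.17,.09)+[0,0,.008])@Rz(p[2]).T+[p[0],p[1],0]
p=fit(f,[("top",range(4),tN),("scene",range(4),sN)],[.4,-.2,0]); N=p
w=lambda l:Rz(N[2])@np.array(l)+[N[0],N[1],0]
print("screw",w([.037,0,.022]),"slide",w([-.025,0,.008]))
print("screw top px tile pred",(proj("top",w([.037,0,.032]))-[300,180])*6,"meas ~199,166; scene",(proj("scene",w([.037,0,.032]))-[190,130])*6)
tt=tile([(213,275),(243,271),(262,399),(231,404)],300,180,6)
print("rib top px pred",(proj("top",np.array([w([-.025+a,b,.042]) for a,b in((.023,.007),(.023,-.007),(-.023,-.007),(-.023,.007))]))-[300,180])*6)
# stand, driver
tS=tile([(38,53),(214,36),(235,217),(59,234)],214,162,6); sS=tile([(212,338),(39,248),(310,205)],245,175,7)
f=lambda p:(sq(.064,.064)+[0,0,.046])@Rz(p[2]).T+[p[0],p[1],0]
print("stand tri\n",tri(tS[[0,1,3]],sS))
fit(f,[("top",range(4),tS),("scene",[0,1,3],sS)],[.5,.05,0])
tD=tile([(82,67),(152,54),(168,122),(95,137)],214,162,6); sD=tile([(210,90),(133,72),(162,20),(232,45)],245,175,7)
T=tri(tD,sD); print("drv tri\n",T,T.mean(0))
f=lambda p:(sq(.026,.026)+[0,0,.122])@Rz(p[2]).T+[p[0],p[1],0]
fit(f,[("top",range(4),tD),("scene",range(4),sD)],[.5,.05,0])
E
python3 m.py
```

```text
stage tri
 [[0.5488 0.2627 0.0632]
 [0.5429 0.2001 0.0631]
 [0.4617 0.207  0.0804]
 [0.4676 0.2697 0.0793]
 [0.5636 0.2822 0.0579]
 [0.5532 0.1784 0.0584]
 [0.4474 0.1889 0.0821]
 [0.456  0.2899 0.0819]] [0.5053 0.2349 0.0715] [0.5051 0.2348 0.0701]
edges [np.float64(0.06280274110864055), np.float64(0.08329706424642053), np.float64(0.06305875359382555), np.float64(0.08306555119056433)] [np.float64(0.10430131100295302), np.float64(0.1088747102257419), np.float64(0.10144401017730184), np.float64(0.11046699228963616)]
normal [ 0.2109 -0.0148  0.9774] tilt 0.2130263351089063 dir -0.07022058531809258
 fit [ 0.5028  0.2352 -0.0894  0.2074] rms px 0.4518891663331959
platen centre [0.5049 0.235  0.0698]
 fit [ 0.5051  0.2349  0.0706 -0.0891  0.2073] rms px 0.4364981558595031
nest tri
 [[ 0.5752 -0.1555  0.0084]
 [ 0.5908 -0.2455  0.006 ]
 [ 0.4243 -0.2739  0.0069]
 [ 0.4093 -0.1854  0.0038]]
 fit [ 0.5001 -0.2145  0.1709] rms px 0.5054818328572616
screw [ 0.5366 -0.2082  0.022 ] slide [ 0.4755 -0.2187  0.008 ]
screw top px tile pred [[194.0963 162.2573]] meas ~199,166; scene [[164.9222 174.2341]]
rib top px pred [[200.2157 272.7771]
 [239.9558 266.4037]
 [265.0483 398.4558]
 [225.0071 404.9066]]
stand tri
 [[ 0.61    0.0306  0.0469]
 [ 0.6169 -0.0315  0.0472]
 [ 0.5467  0.0218  0.0421]]
 fit [ 0.5817 -0.0047  0.1135] rms px 0.5078702217234542
drv tri
 [[ 0.5894  0.01    0.1275]
 [ 0.5949 -0.0127  0.1239]
 [ 0.5732 -0.0185  0.1234]
 [ 0.5682  0.0042  0.124 ]] [ 0.5814 -0.0042  0.1247]
 fit [ 0.5811 -0.0043  0.2492] rms px 1.0033730419279143
```

Request:
play_rows(
  commands=[
    [[0, 0, 0, 0.0408, 0.0559, -0.0046, 55], [0, 0, 0, 0.0408, 0.0559, -0.0046, 55], [0, 0, 0, 0.0408, 0.0559, -0.0046, 55], [0, 0, 0, 0.0408, 0.0559, -0.0046, 55], [0, 0, 0, 0.0408, 0.0559, -0.0046, 55], [0, 0, 0, 0.0408, 0.0559, -0.0046, 55], [0, 0, 0, 0.0408, 0.0559, -0.0046, 55], [0, 0, 0, 0.0408, 0.0559, -0.0046, 55], [0, 0, 0, 0.0408, 0.0559, -0.0046, 55], [0, 0, 0, 0.0408, 0.0559, -0.0046, 55], [0, 0, 0, 0.0408, 0.0559, -0.0046, 55], [0, 0, 0, 0.0408, 0.0559, -0.0046, 55], [0, 0, 0, 0.0408, 0.0559, -0.0046, 55], [0, 0, 0, 0.0408, 0.0559, -0.0046, 55], [0, 0, 0, 0.0408, 0.0559, -0.0046, 55], [0, 0, 0, 0.0408, 0.0559, -0.0046, 55], [0, 0, 0, 0.0408, 0.0559, -0.0046, 55], [0, 0, 0, 0.0408, 0.0559, -0.0046, 55], [0, 0, 0, 0, 0, 0, 55], [0, 0, 0, 0, 0, 0, 55]],
  ],
  force=40,
)

```text
time_s: 2.6
eef_pos: [0.5809, -0.0053, 0.2029]
tcp_rot: [-3.142, 0.002, 0.228]
wrist_force: [0.0, -0.8, -0.1]
grip_width: 0.0549
finger_force: 0.0
```

Request:
play_rows(
  commands=[
    [[0, 0, 0, 0, 0.001, -0.045, 55], [0, 0, 0, 0, 0, -0.045, 55], [0, 0, 0, 0, 0, -0.045, 55], [0, 0, 0, 0, 0, -0.045, 55], [0, 0, 0, 0, 0, 0, 55], [0, 0, 0, 0, 0, 0, 40], [0, 0, 0, 0, 0, 0, 20], [0, 0, 0, 0, 0, 0, 15], [0, 0, 0, 0, 0, 0, 15], [0, 0, 0, 0, 0, 0, 15], [0, 0, 0, 0, 0, 0, 15]],
  ],
  force=60,
)

```text
time_s: 3.98
eef_pos: [0.5832, -0.0049, 0.0974]
tcp_rot: [3.14, -0.003, 0.228]
wrist_force: [-1.2, -0.4, 6.0]
grip_width: 0.0251
finger_force: 59.1
```

Request:
play_rows(
  commands=[
    [[0, 0, 0, 0, 0, 0.02, 15], [0, 0, 0, 0, 0, 0.04, 15], [0, 0, 0, 0, 0, 0.05, 15], [0, 0, 0, 0, 0, 0.05, 15], [0, 0, 0, 0, 0, 0.02, 15], [0, 0, 0, 0, 0, 0, 15], [0, 0, 0, 0, 0, 0, 15]],
  ],
)

```text
time_s: 4.85
eef_pos: [0.5806, -0.0044, 0.202]
tcp_rot: [-3.141, 0.003, 0.228]
wrist_force: [-0.2, 0.1, -1.7]
grip_width: 0.0252
finger_force: 58.7
```

```bash
cat >> h.py <<'E'
def shot(name,out,boxes):
    im=camera(name); np.save(f"pics/{out}_{name}.npy",im); im=im[:,:,::-1]; ts=[]
    for (u,v,w,h,k) in boxes:
        t=cv2.resize(im[v:v+h,u:u+w],None,fx=k,fy=k,interpolation=cv2.INTER_CUBIC)
        for i in range(0,w,10): cv2.line(t,(i*k,0),(i*k,6),(255,255,255),1); cv2.putText(t,str(u+i),(i*k,16),0,.33,(255,255,255),1) if i%20==0 else 0
        for j in range(0,h,10): cv2.line(t,(0,j*k),(6,j*k),(255,255,255),1); cv2.putText(t,str(v+j),(8,j*k+4),0,.33,(255,255,255),1) if j%20==0 else 0
        ts.append(t)
    H=max(t.shape[0] for t in ts)
    return np.hstack([cv2.copyMakeBorder(t,0,H-t.shape[0],0,3,cv2.BORDER_CONSTANT) for t in ts])
E
python3 - <<'E'
from h import *
s=bot.get_state(); print(s['eef_pos'],s['tcp_rot'],s['wrist_force'],s['grip_width'])
g=s['eef_pos']; p=g-[0,0,.1]; print(proj('scene',p),proj('scene',g))
u,v=proj('scene',g-[0,0,.06])[0].astype(int)
cv2.imwrite("pics/a.png",shot('scene','a',[(u-40,v-50,80,100,6)]))
E
```

```text
[ 0.58059355 -0.00440901  0.20202464] [-3.14064712e+00  2.77667225e-03  2.27823967e-01] [-0.196725    0.08400937 -1.70513374] 0.02515954824265805
[[270.93556853 189.66577897]] [[271.97683961 154.56893391]]
```

View pics/a.png

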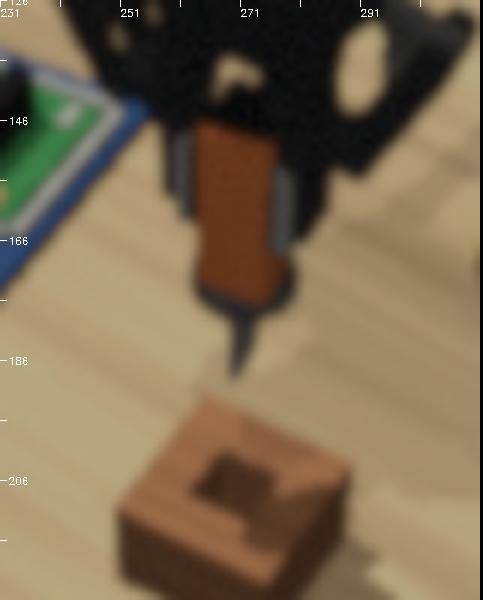

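The lifted blade is seen nearly edge-on from the scene camera, with its tip at about (270,188) and a width near 4 px. That puts the blade along tool x (yaw about 0.23), so only a small turn is needed. Next I move it to hover over the screw.

Request:
play_rows(
  commands=[
    [[0, 0, -0.0015, -0.0093, -0.0426, -0.006, 15], [0, 0, -0.0015, -0.0093, -0.0426, -0.006, 15], [0, 0, -0.0015, -0.0093, -0.0426, -0.012, 15], [0, 0, -0.0015, -0.0093, -0.0426, -0.012, 15], [0, 0, -0.0015, -0.0093, -0.0426, -0.016, 15], [0, 0, -0.0015, -0.0093, -0.0426, -0.016, 15], [0, 0, -0.0015, -0.0093, -0.0426, -0.016, 15], [0, 0, -0.0015, -0.0093, -0.0426, -0.016, 15], [0, 0, 0, 0, 0, 0, 15], [0, 0, 0, 0, 0, 0, 15]],
  ],
)

```text
time_s: 6.15
eef_pos: [0.5367, -0.2084, 0.1428]
tcp_rot: [-3.14, 0.001, 0.152]
wrist_force: [0.6, 0.5, -0.1]
grip_width: 0.0255
finger_force: 59.0
```

Run:
```python
from h import *
s=bot.get_state(); print(s['eef_pos'],s['tcp_rot'],s['wrist_force'],s['grip_width'])
e=s['eef_pos']; y=s['tcp_rot'][2]
tip=e-[0,0,.0914]
a=shot('scene','b',[(196,120,62,62,9)])
b=shot('top','b',[(310,172,42,62,9)])[:a.shape[0]]
for n in('scene','top'):
    print(n,proj(n,np.array([tip+d*np.array([np.cos(y),np.sin(y),0]) for d in(-.009,0,.009)])))
    print(n,'screw top',proj(n,[[.5366,-.2082,.032],[.536,-.209,.022]]))
o=cv2.hconcat([a,cv2.copyMakeBorder(b,0,a.shape[0]-b.shape[0],0,0,cv2.BORDER_CONSTANT)])[:, :800]
cv2.imwrite("pics/b.png",o);print(o.shape,a.shape)
```

```text
[ 0.53671028 -0.20841678  0.1427851 ] [-3.14014667e+00  1.15552261e-03  1.52095388e-01] [ 0.60540041  0.50157837 -0.12855231] 0.025482204680786148
scene [[218.70074474 151.27478608]
 [216.63454524 153.43261486]
 [214.5449045  155.61492443]]
scene screw top [[217.47539052 159.04886801]
 [217.78556454 161.59828415]]
top [[334.85834418 210.24477113]
 [334.1312285  205.96312852]
 [333.40629908 201.69435975]]
top screw top [[332.34835011 207.02211988]
 [331.88845921 207.80835918]]
(558, 800, 3) (558, 561, 3)
```

View pics/b.png

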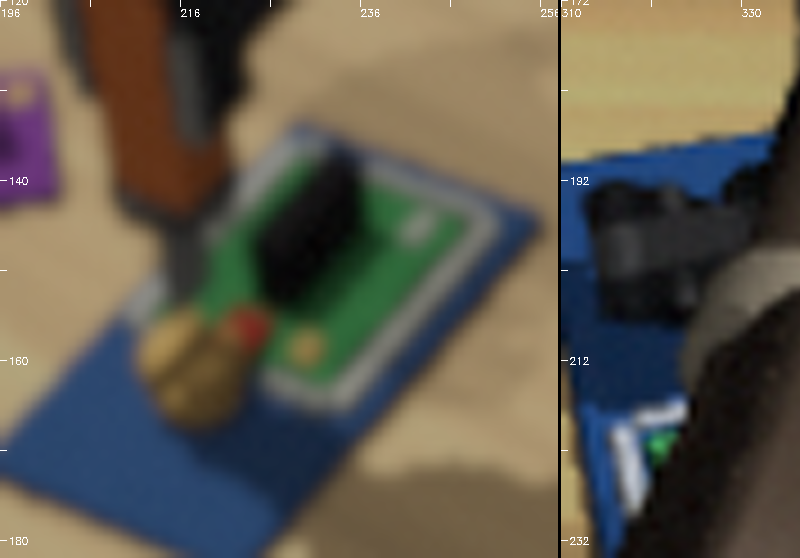

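The hover view shows the blade tip at tile (187,295) and the head top near (190,345); the top camera is blocked by the arm. I'll refine the head centre and blade line numerically.

Run:
```python
from h import *
np.set_printoptions(linewidth=200,precision=4,suppress=True)
b=np.load("pics/b_scene.npy").astype(int)
print("blade gray rows 142-154, cols 208-224"); print(b[142:155,208:225].sum(2)//3)
e=np.array([.5367,-.2084,.1428]);y=.152
for h in(0,.01,.02,.03):
    for d in(-.009,.009): print(h,d,proj('scene',e-[0,0,.0914-h]+d*np.array([np.cos(y),np.sin(y),0])))
# brass segmentation in start pictures
for n,box in(("top",(318,193,30,28)),("scene",(206,150,30,22))):
    im=np.load(f"pics/{n}0.npy"); u,v,w,h=box; c=im[v:v+h,u:u+w].astype(int)
    hsv=cv2.cvtColor(im[v:v+h,u:u+w],cv2.COLOR_RGB2HSV)
    m=(c[...,0]-c[...,2]>40)&(c[...,1]-c[...,2]>25)&(hsv[...,0]>14)
    for r in range(h): print(v+r,''.join('#' if k else '.' for k in m[r]))
    print(n,"cols from",u)
for sx,sy in((.5366,-.2082),(.5366,-.2108)):
    t=np.linspace(0,2*np.pi,60); 
    for n in("top","scene"):
        for z in(.032,.022):
            P=proj(n,np.c_[sx+.0125*np.cos(t),sy+.0125*np.sin(t),0*t+z]); print(sx,sy,n,z,P.min(0),P.max(0))
```

```text
blade gray rows 142-154, cols 208-224
[[103  70  57  51  49  50  50  52  49  42  37  36  43  69  97 110  98]
 [120  89  62  51  47  46  45  43  44  40  38  43  56  75  90  90  76]
 [133 112  88  70  58  45  38  38  37  36  48  61  71  79  80  71  58]
 [143 132 119 104  85  63  45  36  36  41  58  78  82  77  70  58  44]
 [147 144 140 130 113  86  57  45  42  46  62  78  81  74  65  49  33]
 [149 148 146 140 126  98  66  49  47  48  58  70  73  71  63  45  26]
 [149 149 147 141 127 102  70  51  48  48  52  62  68  69  62  47  26]
 [148 147 147 140 127 102  72  53  49  48  52  59  67  69  64  51  29]
 [147 147 146 140 128 108  79  53  49  49  52  60  67  69  67  55  33]
 [146 144 141 136 131 117  87  57  50  50  54  63  68  71  68  58  37]
 [144 140 136 135 134 122  90  62  51  54  61  66  70  71  70  62  39]
 [139 132 131 134 130 112  85  65  62  68  70  68  72  71  70  63  48]
 [128 121 125 130 120 101  86  81  83  85  80  74  72  74  69  66  61]]
0 -0.009 [[218.7082 151.2712]]
0 0.009 [[214.5518 155.6111]]
0.01 -0.009 [[218.3324 148.3049]]
0.01 0.009 [[214.1352 152.649 ]]
0.02 -0.00
[... 1739 characters left out ...]
............
168 ..............................
169 ..............................
170 ..............................
171 .............................#
scene cols from 206
0.5366 -0.2082 top 0.032 [326.4408 201.164 ] [338.2626 212.8997]
0.5366 -0.2082 top 0.022 [325.667  201.7298] [337.3595 213.3395]
0.5366 -0.2082 scene 0.032 [212.5229 155.605 ] [222.428  162.5534]
0.5366 -0.2082 scene 0.022 [212.9405 158.427 ] [222.7617 165.3673]
0.5366 -0.2108 top 0.032 [327.6703 201.1785] [339.4929 212.9147]
0.5366 -0.2108 top 0.022 [326.8831 201.7441] [338.5764 213.3543]
0.5366 -0.2108 scene 0.032 [211.7827 155.1608] [221.6764 162.0927]
0.5366 -0.2108 scene 0.022 [212.2061 157.9833] [222.016  164.9071]
```

Request:
play_rows(
  commands=[
    [[0, 0, 0, 0, -0.001, -0.01, 15], [0, 0, 0, 0, 0, -0.01, 15], [0, 0, 0, 0, 0, -0.008, 15], [0, 0, 0, 0, 0, -0.006, 15], [0, 0, 0, 0, 0, -0.004, 15], [0, 0, 0, 0, 0, 0, 15]],
  ],
)

```text
time_s: 7.0
eef_pos: [0.537, -0.2096, 0.1205]
tcp_rot: [-3.141, 0.0, 0.152]
wrist_force: [0.5, 0.0, -0.8]
grip_width: 0.0253
finger_force: 59.0
```

Request:
play_rows(
  commands=[
    [[0, 0, 0, 0, 0, -0.003, 15], [0, 0, 0, 0, 0, -0.003, 15], [0, 0, 0, 0, 0, -0.003, 15], [0, 0, 0, 0, 0, 0, 15], [0, 0, 0, 0, 0, 0, 15]],
  ],
)

```text
time_s: 7.62
eef_pos: [0.5371, -0.2096, 0.1154]
tcp_rot: [-3.142, -0.0, 0.152]
wrist_force: [0.7, 0.8, -1.2]
grip_width: 0.0255
finger_force: 59.0
```

Request:
play_rows(
  commands=[
    [[0, 0, -0.01, 0, 0, 0, 15], [0, 0, -0.015, 0, 0, 0, 15], [0, 0, -0.015, 0, 0, 0, 15], [0, 0, -0.015, 0, 0, 0, 15], [0, 0, -0.015, 0, 0, 0, 15], [0, 0, -0.015, 0, 0, 0, 15], [0, 0, -0.015, 0, 0, 0, 15], [0, 0, -0.015, 0, 0, 0, 15]],
  ],
)

```text
time_s: 8.62
eef_pos: [0.5367, -0.2108, 0.1155]
tcp_rot: [3.139, -0.001, -0.572]
wrist_force: [-0.9, -3.2, -1.0]
grip_width: 0.0255
finger_force: 59.0
```

Run:
```python
from h import *
s=bot.get_state(); print(s['eef_pos'],s['tcp_rot'],s['wrist_force'],s['moment'],s['joint_pos'])
```

```text
[ 0.53674615 -0.21077977  0.1155042 ] [ 3.13912969e+00 -6.07191406e-04 -5.71840361e-01] [-0.89832129 -3.19986935 -1.01305788] [-0.6733959   0.28191819  0.079744  ] [-0.44841069  0.38369917  1.84390846 -0.00318149  0.91368813  1.69616973]
```

The 0.08 N m moment matches the screw friction, so the blade is engaged and turning it. I continue.

Request:
play_rows(
  commands=[
    [[0, 0, -0.015, 0, 0, 0, 15], [0, 0, -0.015, 0, 0, 0, 15], [0, 0, -0.015, 0, 0, 0, 15], [0, 0, -0.015, 0, 0, 0, 15], [0, 0, -0.015, 0, 0, 0, 15], [0, 0, -0.015, 0, 0, 0, 15], [0, 0, -0.015, 0, 0, 0, 15], [0, 0, -0.015, 0, 0, 0, 15], [0, 0, -0.015, 0, 0, 0, 15], [0, 0, 0, 0, 0, 0, 15], [0, 0, 0, 0, 0, 0, 15]],
  ],
)

```text
time_s: 10.0
eef_pos: [0.5362, -0.2108, 0.1155]
tcp_rot: [3.139, -0.002, -1.415]
wrist_force: [-3.0, -4.7, 0.3]
grip_width: 0.0254
finger_force: 59.1
```

Run:
```python
from h import *
s=bot.get_state(); print(s['eef_pos'],s['tcp_rot'],s['wrist_force'],s['moment'],s['joint_pos'])
im=camera('scene'); np.save("pics/c_scene.npy",im)
u,v,w,h=200,145,40,35
c=im[v:v+h,u:u+w].astype(int)
m=(c[...,0]-c[...,1]>50)&(c[...,0]-c[...,2]>50)
for r in range(h): print(v+r,''.join('#' if k else '.' for k in m[r]))
N=np.array([.5366,-.209]); 
for t in(0,.8,1.15,1.3,1.5):
    a=.171-t+np.pi; print(t,proj('scene',[*(N+.026*np.array([np.cos(a),np.sin(a)])),.028]))
```

```text
[ 0.53615059 -0.21076618  0.11546597] [ 3.13904219e+00 -1.77319848e-03 -1.41521330e+00] [-2.98855637 -4.6992773   0.3138911 ] [-1.03639815  0.87200057  0.07597442] [-0.44863873  0.38352259  1.84426385 -0.00366967  0.91490097  2.53961277]
145 ........................................
146 ........................................
147 ........................................
148 ........................................
149 ........................................
150 ........................................
151 ........................................
152 ........................................
153 ........................................
154 ........................................
155 ........................................
156 ........................................
157 ........................................
158 ........................................
159 ........................................
160 ........................................
161 ........................................
162 ........................................
163 ........................####............
164 ...
[... 181 characters left out ...]
....................................
169 ........................................
170 ........................................
171 ........................................
172 ........................................
173 ........................................
174 ........................................
175 ........................................
176 ........................................
177 ........................................
178 ........................................
179 ........................................
0 [[223.01568847 153.82785429]]
0.8 [[227.45429906 158.16206811]]
1.15 [[227.54269423 160.65914383]]
1.3 [[227.19774002 161.73420922]]
1.5 [[226.39171975 163.11300297]]
```

The red tab is now at (226,164), which corresponds to a screw angle of about 1.4–1.5, so it is clear. I lift the driver and take it back.

Request:
play_rows(
  commands=[
    [[0, 0, 0, 0, 0, 0.02, 15], [0, 0, 0, 0, 0, 0.04, 15], [0, 0, 0, 0, 0, 0.045, 15], [0, 0, 0, 0, 0, 0.04, 15], [0, 0, 0.024, 0.0074, 0.0342, 0, 15], [0, 0, 0.024, 0.0074, 0.0342, 0, 15], [0, 0, 0.024, 0.0074, 0.0342, 0, 15], [0, 0, 0.024, 0.0074, 0.0342, 0, 15], [0, 0, 0.024, 0.0074, 0.0342, 0, 15], [0, 0, 0.024, 0.0074, 0.0342, 0, 15], [0, 0, 0.024, 0.0074, 0.0342, 0, 15], [0, 0, 0.024, 0.0074, 0.0342, 0, 15], [0, 0, 0.024, 0.0074, 0.0342, 0, 15], [0, 0, 0.024, 0.0074, 0.0342, 0, 15], [0, 0, 0.021, 0, 0, 0, 15], [0, 0, 0, 0, 0, 0, 15], [0, 0, 0, 0, 0, 0, 15]],
  ],
)

```text
time_s: 12.18
eef_pos: [0.5818, -0.0042, 0.2029]
tcp_rot: [-3.141, -0.001, 0.22]
wrist_force: [-0.5, 0.3, -1.2]
grip_width: 0.0257
finger_force: 59.2
```

Run:
```python
from h import *
np.set_printoptions(linewidth=200,precision=4,suppress=True)
s=bot.get_state(); print(s['eef_pos'],s['tcp_rot'],s['wrist_force'],s['moment'])
b=camera('scene'); a=np.load('pics/a_scene.npy').astype(int)
print(b[174:192:2,262:280].astype(int).sum(2)//3); print(a[174:192:2,262:280].sum(2)//3)
t=camera('top'); print("tab px top visible?"); c=t[195:225,305:345].astype(int); m=(c[...,0]-c[...,1]>60); print(np.argwhere(m).mean(0)+[195,305],m.sum())
N=np.array([.5366,-.209])
for k in(1.15,1.3,1.45,1.6):
    q=.171-k+np.pi; print(k,proj('top',[*(N+.022*np.array([np.cos(q),np.sin(q)])),.028]))
```

```text
[ 0.5818 -0.0042  0.2029] [-3.1412 -0.0011  0.2198] [-0.4668  0.3026 -1.1943] [-0.0132 -0.0286 -0.0224]
[[112  74  50  50  54  53  54  56  58  58  58  59  55  48  42  35  36  60]
 [137 109  78  61  54  47  42  45  46  46  50  50  48  44  42  45  63  91]
 [154 148 137 120  98  78  62  46  38  37  39  44  59  77  89 101 116 127]
 [156 156 155 153 148 139 114  77  51  45  53  84 117 133 140 142 145 144]
 [156 156 157 157 155 144 118  81  57  53  67 105 137 148 148 147 146 147]
 [156 156 155 152 147 134 109  76  57  62  90 124 146 153 153 152 150 146]
 [157 156 152 146 140 130 106  76  68  93 125 145 152 152 149 146 143 140]
 [154 151 145 142 139 134 117  97  99 122 137 144 144 142 140 140 139 139]
 [144 140 137 137 138 138 135 131 133 137 140 140 139 139 139 139 139 140]]
[[126  89  55  46  48  51  53  55  57  58  59  58  56  53  46  40  36  55]
 [146 126  97  70  52  47  44  43  45  47  48  51  51  46  42  47  64  91]
 [155 152 144 130 111  90  69  50  40  37  38  44  59  77  90 101 115 128]
 [157 156 155 154 151 144 126  90  56  46  51  77 109 131 139 142 145 145]
 [156 156 156 156 155 152 138 102  63  52  61  97 132 146 148 148 147 146]
 [156 155 155 152 148 143 130  97  63  60  85 121 146 153 153 152 150 145]
 [157 156 151 145 141 138 125  94  71  85 118 143 152 151 148 146 144 140]
 [153 150 145 142 140 139 128 106 101 120 136 143 143 141 141 140 139 139]
 [144 139 137 136 138 138 137 133 135 139 140 140 139 138 139 139 139 139]]
tab px top visible?
[212.0339 321.8814] 59
1.15 [[323.8602 212.8747]]
1.3 [[323.076  211.5207]]
1.45 [[322.5019 210.0717]]
1.6 [[322.1504 208.5604]]
```

Request:
play_rows(
  commands=[
    [[0, 0, 0, -0.002, 0, -0.04, 15], [0, 0, 0, 0, 0, -0.045, 15], [0, 0, 0, 0, 0, -0.045, 15], [0, 0, 0, 0, 0, -0.03, 15], [0, 0, 0, 0, 0, -0.014, 15], [0, 0, 0, 0, 0, 0, 15], [0, 0, 0, 0, 0, 0, 15]],
  ],
)

```text
time_s: 13.15
eef_pos: [0.5809, -0.0045, 0.0986]
tcp_rot: [3.141, -0.001, 0.221]
wrist_force: [0.0, 0.4, -1.6]
grip_width: 0.0253
finger_force: 59.4
```

Request:
play_rows(
  commands=[
    [[0, 0, 0, 0, 0, -0.002, 15], [0, 0, 0, 0, 0, 0, 15], [0, 0, 0, 0, 0, 0, 30], [0, 0, 0, 0, 0, 0, 55], [0, 0, 0, 0, 0, 0, 55], [0, 0, 0, 0, 0, 0, 55], [0, 0, 0, 0, 0, 0, 55], [0, 0, 0, 0, 0, 0.03, 55], [0, 0, 0, 0, 0, 0.05, 55], [0, 0, 0, 0, 0, 0.05, 55], [0, 0, 0, 0, 0, 0.03, 55], [0, 0, 0, 0, 0, 0, 55]],
  ],
)

```text
time_s: 14.65
eef_pos: [0.5818, -0.0045, 0.1952]
tcp_rot: [3.14, -0.004, 0.222]
wrist_force: [0.3, 0.2, 0.5]
grip_width: 0.0549
finger_force: 0.0
```

Run:
```python
from h import *
s=bot.get_state(); print(s['eef_pos'],s['tcp_rot'],s['wrist_force'],s['grip_width'])
a=shot('scene','d',[(240,165,60,70,8)]); b=shot('top','d',[(303,185,40,75,8)])
cv2.imwrite("pics/d.png",cv2.hconcat([a,cv2.copyMakeBorder(b,0,0,0,0,0)[:a.shape[0]]]) if b.shape[0]>=a.shape[0] else a)
```

```text
[ 0.58180544 -0.00454881  0.19522509] [ 3.14016899 -0.00447639  0.22152825] [0.32661647 0.15710449 0.51443001] 0.054861603660991715
```

View pics/d.png

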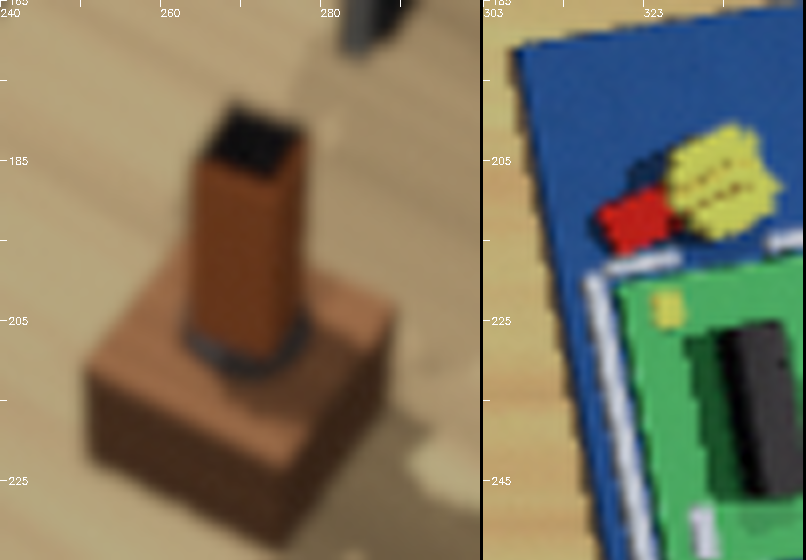

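The driver is seated upright with its guard on the block. The tab is swung about 1.34 rad, clear of the slide, and the rib is free. Next I go to the slide.

Request:
play_rows(
  commands=[
    [[0, 0, -0.0011, -0.0222, -0.0449, -0.0156, 45], [0, 0, -0.0011, -0.0222, -0.0449, -0.0156, 45], [0, 0, -0.0011, -0.0222, -0.0449, -0.0156, 45], [0, 0, -0.0011, -0.0222, -0.0449, -0.0156, 45], [0, 0, -0.0011, -0.0222, -0.0449, -0.0156, 45], [0, 0, -0.0011, -0.0222, -0.0449, -0.0156, 45], [0, 0, -0.0011, -0.0222, -0.0449, -0.0156, 45], [0, 0, -0.0011, -0.0222, -0.0449, -0.0156, 45], [0, 0, 0, 0, 0, 0, 45], [0, 0, 0, 0, 0, 0, 45], [0, 0, 0, 0, 0, 0, 45]],
  ],
)

```text
time_s: 16.12
eef_pos: [0.4741, -0.2192, 0.1179]
tcp_rot: [-3.141, -0.0, 0.167]
wrist_force: [0.4, 0.1, -0.1]
grip_width: 0.0453
finger_force: 0.0
```

Request:
play_rows(
  commands=[
    [[0, 0, 0, 0.0015, -0.0015, -0.035, 45], [0, 0, 0, 0, 0, -0.04, 45], [0, 0, 0, 0, 0, -0.033, 45], [0, 0, 0, 0, 0, -0.02, 45], [0, 0, 0, 0, 0, 0, 45], [0, 0, 0, 0, 0, 0, 30], [0, 0, 0, 0, 0, 0, 20], [0, 0, 0, 0, 0, 0, 10], [0, 0, 0, 0, 0, 0, 5], [0, 0, 0, 0, 0, 0, 5], [0, 0, 0, 0, 0, 0, 5]],
  ],
  force=60,
)

```text
time_s: 17.5
eef_pos: [0.4755, -0.2214, 0.0421]
tcp_rot: [3.14, -0.002, 0.166]
wrist_force: [0.1, 0.1, 5.2]
grip_width: 0.0125
finger_force: 61.7
```

Request:
play_rows(
  commands=[
    [[0, 0, 0, 0, 0, 0.01, 5], [0, 0, 0, 0, 0, 0.03, 5], [0, 0, 0, 0, 0, 0.05, 5], [0, 0, 0, 0, 0, 0.06, 5], [0, 0, 0, 0, 0, 0.06, 5], [0, 0, 0, 0, 0, 0.04, 5], [0, 0, 0, 0, 0, 0.03, 5], [0, 0, 0, 0, 0, 0, 5], [0, 0, 0, 0, 0, 0, 5]],
  ],
)

```text
time_s: 18.62
eef_pos: [0.4739, -0.2204, 0.2082]
tcp_rot: [-3.14, 0.001, 0.166]
wrist_force: [0.2, -0.1, -1.5]
grip_width: 0.0129
finger_force: 60.7
```

```bash
cat > tgt.py <<'E'
from h import *
from scipy.spatial.transform import Rotation as Ro
np.set_printoptions(precision=4,suppress=True)
C=np.array([.5050,.2350,.0703]); t=.207; a=-.089
n=Rz(a)@Ry(t)@[0,0,1]; RT=Ro.from_matrix(Rz(a)@Ry(t))*Ro.from_euler('xyz',[np.pi,0,0])
def go(h):
    s=bot.get_state(); Rc=Ro.from_euler('xyz',s['tcp_rot']); e=s['eef_pos']
    print(e,s['tcp_rot'],s['wrist_force'],s['moment'],s['grip_width'],'q',s['joint_pos'])
    rv=(RT*Rc.inv()).as_rotvec()
    P=C+n*(.0341+h); d=P-e
    print('target',P,'turn share',rv/2/np.pi,'shift share',d/.6,'local err',(RT.inv().apply(-d)))
E
python3 - <<'E'
from tgt import *
go(.06); print(n)
s=bot.get_state(); e=s['eef_pos']; y=s['tcp_rot'][2]
# slide check in scene view: green plate pixels vs model
im=camera('scene').astype(int); m=(im[...,1]-im[...,0]>25)&(im[...,1]-im[...,2]>10)
o=e-[0,0,.0341]; c=[o+Rz(y)@np.array([i,j,k]) for i in(-.04,.04) for j in(-.03,.03) for k in(0,.006)]
P=proj('scene',np.array(c)); lo,hi=P.min(0),P.max(0)
w=np.zeros_like(m); l=(lo-12).astype(int);h=(hi+12).astype(int); w[l[1]:h[1],l[0]:h[0]]=1
p=np.argwhere(m&w)[:,::-1]; print('pred',lo,hi,'green',p.min(0),p.max(0),len(p))
E
```

```text
[ 0.4739 -0.2204  0.2082] [-3.1403  0.0015  0.1662] [ 0.1705 -0.088  -1.4732] [0.0029 0.0391 0.0028] 0.01292326207622743 q [-0.5187  0.1629  1.9122  0.      1.0684  0.8859]
target [0.5243 0.2333 0.1624] turn share [-0.0015  0.0328 -0.0405] shift share [ 0.0839  0.7562 -0.0763] local err [-0.019   0.4564 -0.0428]
[ 0.2047 -0.0183  0.9787]
pred [205.5677  83.7078] [246.3855 111.1394] green [207  89] [244 108] 255
```

Request:
play_rows(
  commands=[
    [[0, 0, 0, 0.006, 0.054, 0, 5], [0, 0, 0, 0.006, 0.054, 0, 5], [0, 0, 0, 0.006, 0.054, 0, 5], [0, 0, 0, 0.006, 0.054, 0, 5], [0, 0.0033, -0.0041, 0.006, 0.054, 0, 5], [0, 0.0033, -0.0041, 0.006, 0.054, 0, 5], [0, 0.0033, -0.0041, 0.006, 0.054, 0, 5], [0, 0.0033, -0.0041, 0.006, 0.054, 0, 5], [0, 0.0033, -0.0041, 0.006, 0.054, 0, 5], [0, 0.0033, -0.0041, 0.006, 0.054, 0, 5], [0, 0.0033, -0.0041, 0.006, 0.054, 0, 5], [0, 0.0033, -0.0041, 0.006, 0.054, 0, 5], [0, 0.0033, -0.0041, 0.006, 0.054, -0.02, 5], [0, 0.0033, -0.0041, 0.006, 0.054, -0.02, 5], [0, 0, 0, 0, 0, -0.02, 5], [0, 0, 0, 0, 0, 0, 5], [0, 0, 0, 0, 0, 0, 5], [0, 0, 0, 0, 0, 0, 5]],
  ],
)

```text
time_s: 20.92
eef_pos: [0.5254, 0.2321, 0.1737]
tcp_rot: [-3.134, 0.206, -0.092]
wrist_force: [0.3, 0.5, -0.4]
grip_width: 0.0124
finger_force: 60.7
```

Run:
```python
from tgt import *
go(.03)
a=shot('scene','e',[(330,175,110,100,7)]); cv2.imwrite("pics/e.png",a)
s=bot.get_state(); R=Ro.from_euler('xyz',s['tcp_rot']); o=s['eef_pos']+R.apply([0,0,.0341])
c=np.array([o+R.apply([i,j,0]) for i,j in((.04,.03),(.04,-.03),(-.04,-.03),(-.04,.03))])
print('slide underside corners pred px',(proj('scene',c)-[330,175]+.5)*7)
```

```text
[0.5254 0.2321 0.1737] [-3.1336  0.2057 -0.0924] [ 0.3448  0.5081 -0.4212] [ 0.0087 -0.1765 -0.0139] 0.01239472122227534 q [0.2963 0.4005 1.6949 0.09   1.2352 1.9227]
target [0.5181 0.2338 0.133 ] turn share [-0.0012  0.0003  0.0008] shift share [-0.0122  0.0029 -0.0678] local err [-0.0011  0.0011 -0.0414]
slide underside corners pred px [[278.7982 348.1437]
 [487.8588 487.0247]
 [666.6042 264.9277]
 [457.2222 140.3292]]
```

View pics/e.png

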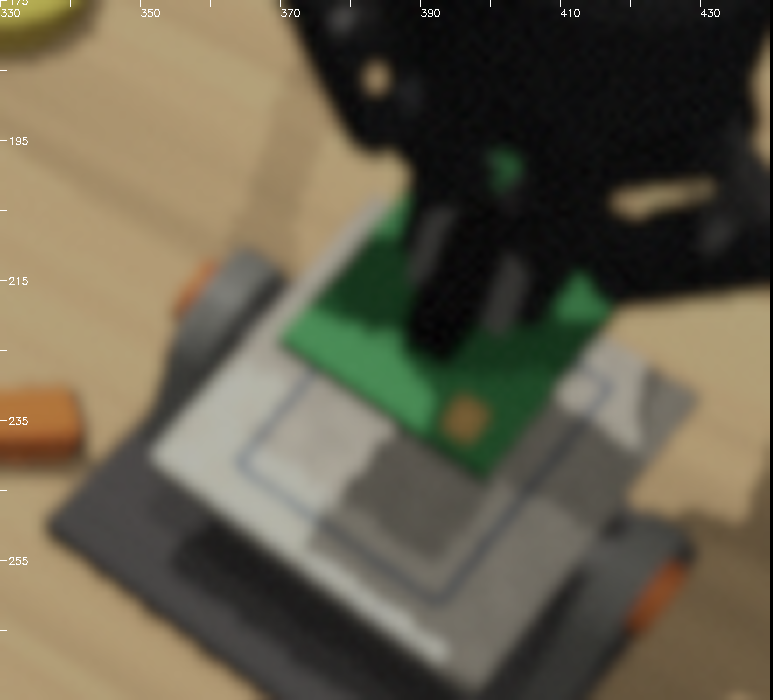

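The slide is held square, its corners match the prediction within 1 px, and it is parallel to the outline. I approach along the normal.

Request:
play_rows(
  commands=[
    [[-0.0004, 0.0001, 0.0003, -0.0041, 0.0007, -0.0214, 5], [-0.0004, 0.0001, 0.0003, -0.0041, 0.0007, -0.0214, 5], [-0.0004, 0.0001, 0.0002, -0.0041, 0.0007, -0.0214, 5], [0, 0, 0, -0.0041, 0.0007, -0.0214, 5], [0, 0, 0, -0.0041, 0.0007, -0.0214, 5], [0, 0, 0, 0, 0, 0, 5], [0, 0, 0, 0, 0, 0, 5], [0, 0, 0, 0, 0, 0, 5]],
  ],
)

```text
time_s: 21.98
eef_pos: [0.5135, 0.235, 0.1096]
tcp_rot: [-3.141, 0.206, -0.088]
wrist_force: [0.7, -0.4, -1.7]
grip_width: 0.0131
finger_force: 60.7
```

```bash
python3 -c "
from tgt import *
go(0)"
```

```text
[0.5135 0.235  0.1096] [-3.141   0.2063 -0.088 ] [ 0.7348 -0.4468 -1.6936] [-0.0418 -0.116   0.0432] 0.013075752687988718 q [0.3101 0.4687 1.7469 0.089  1.118  1.9224]
target [0.512  0.2344 0.1037] turn share [-0.0001  0.0001 -0.0001] shift share [-0.0025 -0.0011 -0.0099] local err [ 0.0002 -0.0008 -0.0061]
```

Request:
play_rows(
  commands=[
    [[0, 0, 0, -0.0004, -0.0005, -0.002, 5], [0, 0, 0, -0.0004, 0, -0.002, 5], [0, 0, 0, -0.0004, 0, -0.002, 5], [0, 0, 0, -0.0004, 0, -0.002, 5], [0, 0, 0, 0, 0, 0, 5], [0, 0, 0, 0, 0, 0, 5]],
  ],
)

```text
time_s: 22.72
eef_pos: [0.5118, 0.2346, 0.1041]
tcp_rot: [3.141, 0.208, -0.088]
wrist_force: [-0.4, 0.5, -0.5]
grip_width: 0.0126
finger_force: 60.7
```

```bash
python3 -c "
from tgt import *
go(0)"
```

```text
[0.5118 0.2346 0.1041] [ 3.1415  0.2078 -0.088 ] [-0.3663  0.5159 -0.4629] [-0.0195 -0.1565 -0.0785] 0.012637687268973484 q [0.3103 0.4746 1.7519 0.0894 1.1087 1.9214]
target [0.512  0.2344 0.1037] turn share [ 0.     -0.0001 -0.0002] shift share [ 0.0003 -0.0003 -0.0007] local err [-0.0003 -0.0002 -0.0004]
```

Close to contact; I step in 1 mm at a time.

Request:
play_rows(
  commands=[
    [[0, 0, 0, -0.0003, 0, -0.0016, 5], [0, 0, 0, 0, 0, 0, 5], [0, 0, 0, 0, 0, 0, 5]],
  ],
)

```text
time_s: 23.1
eef_pos: [0.5119, 0.2346, 0.1035]
tcp_rot: [-3.141, 0.207, -0.088]
wrist_force: [0.5, 0.2, 1.1]
grip_width: 0.0127
finger_force: 61.1
```

```bash
python3 -c "
from tgt import *
go(0)"
```

```text
[0.5119 0.2346 0.1035] [-3.1414  0.2073 -0.0881] [0.4868 0.2046 1.106 ] [-0.0135  0.0126 -0.027 ] 0.012742835811599549 q [0.3103 0.4752 1.7523 0.0896 1.1071 1.9214]
target [0.512  0.2344 0.1037] turn share [-0.     -0.0001 -0.0001] shift share [ 0.0002 -0.0004  0.0003] local err [-0.0001 -0.0002  0.0002]
```

Request:
play_rows(
  commands=[
    [[0, 0, 0, -0.0003, 0, -0.0016, 5], [0, 0, 0, -0.0003, 0, -0.0016, 5], [0, 0, 0, 0, 0, 0, 5], [0, 0, 0, 0, 0, 0, 5]],
  ],
)

```text
time_s: 23.6
eef_pos: [0.512, 0.2346, 0.1032]
tcp_rot: [-3.141, 0.207, -0.088]
wrist_force: [-0.5, -1.2, 9.6]
grip_width: 0.0128
finger_force: 62.2
```

```bash
python3 -c "
from tgt import *
go(0);go(0)"
```

```text
[0.512  0.2346 0.1032] [-3.1414  0.2072 -0.0879] [-0.4914 -1.2234  9.5705] [-0.1773  0.6742  0.0825] 0.012839247446272713 q [0.3103 0.4757 1.7522 0.0896 1.1066 1.9211]
target [0.512  0.2344 0.1037] turn share [-0.     -0.     -0.0002] shift share [ 0.     -0.0004  0.0007] local err [ 0.0001 -0.0003  0.0004]
[0.512  0.2346 0.1032] [-3.1414  0.2072 -0.0879] [-0.4914 -1.2234  9.5705] [-0.1773  0.6742  0.0825] 0.012839247446272713 q [0.3103 0.4757 1.7522 0.0896 1.1066 1.9211]
target [0.512  0.2344 0.1037] turn share [-0.     -0.     -0.0002] shift share [ 0.     -0.0004  0.0007] local err [ 0.0001 -0.0003  0.0004]
```

Contact is on, with about 11 N of push. The moment suggests the slide's -x edge is carrying it, so I'll add a little pitch and watch the moment.

Request:
play_rows(
  commands=[
    [[0.0002, 0.0016, 0, 0, 0, 0, 5], [0, 0, 0, 0, 0, 0, 5], [0, 0, 0, 0, 0, 0, 5]],
  ],
)

```text
time_s: 23.98
eef_pos: [0.5121, 0.2346, 0.1031]
tcp_rot: [-3.141, 0.217, -0.088]
wrist_force: [-0.9, -1.3, 7.9]
grip_width: 0.0125
finger_force: 62.0
```

```bash
python3 -c "
from tgt import *
go(0)"
```

```text
[0.5121 0.2346 0.1031] [-3.1409  0.2167 -0.0877] [-0.8518 -1.2566  7.8813] [-0.1713  0.3383  0.0812] 0.012481246018039509 q [0.3083 0.4809 1.7461 0.0931 1.1165 1.9175]
target [0.512  0.2344 0.1037] turn share [-0.0002 -0.0015 -0.0002] shift share [-0.0003 -0.0004  0.001 ] local err [ 0.0003 -0.0003  0.0006]
```

Request:
play_rows(
  commands=[
    [[0.0002, 0.0016, 0, 0, 0, 0, 5], [0, 0, 0, 0, 0, 0, 5], [0, 0, 0, 0, 0, 0, 5]],
  ],
)

```text
time_s: 24.35
eef_pos: [0.5123, 0.2346, 0.1031]
tcp_rot: [-3.141, 0.226, -0.088]
wrist_force: [-1.2, -1.1, 8.1]
grip_width: 0.0127
finger_force: 61.9
```

```bash
python3 -c "
from tgt import *
go(0)"
```

```text
[0.5123 0.2346 0.1031] [-3.1406  0.2261 -0.0875] [-1.1749 -1.1451  8.0799] [-0.3126  0.0872  0.0636] 0.012670534528621673 q [0.3064 0.4858 1.7399 0.0965 1.1267 1.9141]
target [0.512  0.2344 0.1037] turn share [-0.0004 -0.003  -0.0002] shift share [-0.0006 -0.0004  0.001 ] local err [ 0.0004 -0.0003  0.0005]
```

Request:
play_rows(
  commands=[
    [[-0.0001, -0.001, 0, 0, 0, 0, 5], [0, 0, 0, 0, 0, -0.0005, 5], [0, 0, 0, 0, 0, 0, 5], [0, 0, 0, 0, 0, 0, 5], [0, 0, 0, 0, 0, 0, 5]],
  ],
)

```text
time_s: 24.98
eef_pos: [0.5122, 0.2346, 0.103]
tcp_rot: [-3.141, 0.22, -0.088]
wrist_force: [-1.2, -1.5, 9.5]
grip_width: 0.0127
finger_force: 62.1
```

Run:
```python
from tgt import *
go(0)
# check: green plate corners against outline, scene view
im=camera('scene').astype(int); m=((im[...,1]-im[...,0]>20)&(im[...,1]-im[...,2]>5)); w=np.zeros_like(m); w[195:275,345:430]=1
p=np.argwhere(m&w)[:,::-1]; print('green bbox',p.min(0),p.max(0))
L=[p[np.argmin(p[:,0])],p[np.argmax(p[:,1])],p[np.argmax(p[:,0])]]; print(L)
c=np.array([[.04,-.03,.006],[.04,.03,.006],[-.04,.03,.006]])@(Rz(a)@Ry(.215)).T+C; print('pred top corners +-,++,-+',proj('scene',c))
```

```text
[0.5122 0.2346 0.103 ] [-3.1407  0.2203 -0.0876] [-1.2385 -1.4657  9.5042] [-0.2497  0.3546  0.029 ] 0.012653211094438106 q [0.3075 0.4828 1.7438 0.0945 1.1203 1.9161]
target [0.512  0.2344 0.1037] turn share [-0.0003 -0.0021 -0.0002] shift share [-0.0004 -0.0004  0.0011] local err [ 0.0003 -0.0003  0.0006]
green bbox [366 222] [408 258]
[array([366, 239]), array([391, 258]), array([408, 238])]
pred top corners +-,++,-+ [[365.5918 239.7612]
 [392.8698 258.663 ]
 [416.544  228.7281]]
```

The slide corners agree with the outline-centred prediction to within about 1 px on the visible front edge, and it is pressed with about 10 N. Handing in.

```bash
python3 -c "
from h import *
print(ticket.close_job())"
```

```text
the job is handed in; nothing more can be done
None
```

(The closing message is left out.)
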